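# Hang the spare grinding wheel on the rotary wheel rack

### The arm

A 6-joint arm with a two-finger parallel gripper is mounted at the origin on a cart in front of the work surface, level with it; the furniture and walls round the work are solid. World frame = base frame: x ahead of the robot, y to its left, z up, the work surface at z = 0. Lengths are in m, angles in rad, forces in N, time in s.
With the tool pointing down it reaches from about 0.25 to 0.725 m from the base axis. Payload 4 kg.
Tool frame: the origin (TCP) lies midway between the tips of the shut fingers; the grasp point (between the pads) lies 19 mm behind it; z points along the fingers, y is the line along which they close (so a half turn about z gives the same grasp; the last joint's range is limited). The gripper opens to 85 mm and grips with 20 to 120 N. Pads are 22 mm wide; open, the fingers measure 114 mm over their backs; the gripper's body (76 mm by 85 mm) begins 54 mm behind the grasp point. The pads swing forward as they close: fully open they stand 13 mm farther back than shut.
Start: joints at [1.222, 0.241, 0.005, 1.335, 0, 1.571], TCP at [0.171, 0.47, 0.231] pointing down, gripper open.
Joint ranges: [-2.72, 2.72], [-1.05, 1.87], [-1.09, 1.28], [-1.99, 2.15], [-1.42, 1.44], [-3.14, 3.14]. Speed limits (rad/s): [2.79, 2.79, 3.14, 3.14, 3.14, 3.14].

### API

Orientations are given as a unit quaternion [x, y, z, w].
In Python, from workcell import bot, camera, job_done gives the robot as it stands.
- The arm moves only by the tool carry_out, never from a script. Its argument "plan" is a list of rows, each an object of numbers: "dx", "dy", "dz": the shift along the tool's x, y, z in mm; "twist": the turn about the tool's z in degrees; "fingers": the closure, from -1 (fully open) to 1 (shut). In form: [{"dx": .., "dy": .., "dz": .., "twist": .., "fingers": ..}, ...]. A call has exactly 5 rows; each row is the pose to reach, as a shift and turn from the pose commanded when the call began, along the tool's axes at that moment; what a row does not reach only later rows make up. A row lasts 1/12 s, in which the tool goes at most 41.7 mm and 7.16 degrees, less where a joint would pass 70% of its speed; a pose out of reach is approached as far as the arm can. A call with a gripper value outside its range is refused whole. The fingers move at their own pace and stop on an object; the grip force is fixed at half the most. Time passes only in rows, so rows that repeat a pose let the fingers close, or fill a call up. It gives the time, the measured TCP pose, the force, the opening and the grip force at its end, in the units of the state.
- bot.get_obs(): the state, without advancing time (a new reading comes with each control period).
- camera(name): name is "side" or "top"; returns a dict with "image" (400x640x3 uint8, red, green, blue), "intrinsics" (3x3 intrinsics, pixels), "eye" and "attitude" of the camera in the world. Camera axes: x right, y down, z forward; pixel columns grow to the right and rows downward; lengths in m; the calibration is good to about 2 mm. A picture is of the moment at which its call begins. There is no depth.
- job_done(): hands the job in; it is judged then, once.
The state is a dict: "clock": time; "joint_pos": joint angles; "joint_vel": joint speeds; "tau": joint torques, N m; "eef_pos": TCP position; "tool_rot": TCP orientation; "ft_force": force on the tool from outside, world axes, zero at the start; "ft_torque": the same for the moment, N m; "grip_width": finger opening in m; "grasp_force": force on a finger pad.
Only numpy, scipy, OpenCV 4.12 (cv2) and the standard library are available. Lean on these libraries where they do the work, as an engineer would, in place of code of your own. Each camera call takes 0.05 s, during which the arm holds its last target. There are 200 camera calls.

### The job

Turn the rotary wheel rack until its one empty hook points straight out over the front edge of its base board, towards you. Then take the larger of the two grinding wheels that stand in wooden cradles and hang it by its bore on that hook, leaving it hanging at rest with the hook still facing front. Leave the smaller wheel standing in its cradle.

Things in the scene. Friction and masses are not known exactly. Their poses are not given: they have to be found in the camera images.
- rack: Fixed wooden base board 170x170x18 mm; origin under its centre, on the axis of the turning top; -x to its front edge. Top: disc, radius 58, upper face 130 high, 4 hooks 90 deg apart, 3 with grey wheels fixed on (up to 160 high, 127 from axis). Handle: upright wooden peg, dia 16, 45 from axis, across from the empty hook, 143 to 205 high; it spins freely on its pin; pinch at 190, carry round.
- free_hook (a point): Point on top of the empty hook's bar, 100 mm from the rack's axis, 120 high; turns with the rack; x points level inwards to the axis, z up. Bar 10 mm thick, clear from the disc's rim (58 from axis) to its upturned tip (122 to 136 from axis, top 7 mm above this point). The rack turns endlessly both ways, takes about 3.5 N at the handle, stays where left.
- big_wheel: Wheel to hang: grey ring-shaped grinding wheel, loose, 120 mm diameter, 20 thick, bore 40 diameter (40 from rim to bore), 0.3 to 0.6 kg. Origin at its centre, x along its bore. Stands on its rim in a fixed wooden cradle 110 long, 50 wide, 32 high (floor 8 thick), its top 128 above the bench; pinch the top of the rim across the thickness. Once hung it swings for up to 2 s.
- small_wheel: Wheel to leave alone: grey grinding wheel, 84 mm diameter, 16 thick, bore 24, standing in a similar cradle, its top 92 above the bench. Origin at its centre, x along its bore.

How it is judged:
By the outcome, as a careful person would: the job done as asked, in the order asked, and still so for the second after the job is handed in, with the robot touching nothing.
It also fails if it takes over 64 s, if anything falls off the work surface, if the arm or the gripper's body presses on something with over 40 N, if the wrist force passes 120 N, or if a joint passes its speed limit or range.

## Working session

There is one attempt and no reset: what is moved stays moved. The work goes in short steps, Python scripts to look and compute and a tool call to move; the robot and the scene stay as the last step left them, time stands still between calls to the robot, and variables do not carry over. Pictures are saved under pics/ and viewed, at most 10 in all, crops included, and the job is handed in when it is done.

Besides the shell and the picture viewer there is one more tool, called after "Request:" as name([rows], argument=value, ...), one row to a line, values as JSON. carry_out: Moves the arm, as the interface text tells. Its arguments: {"type":"object","properties":{"plan":{"type":"array","items":{"type":"object","properties":{"dx":{"type":"number"},"dy":{"type":"number"},"dz":{"type":"number"},"twist":{"type":"number"},"fingers":{"type":"number"}}}}},"required":["plan"]}

```bash
mkdir -p pics
python3 - <<'E'
from workcell import bot,camera
import cv2
o=bot.get_obs();print(o['clock'],o['eef_pos'],o['tool_rot'],o['grip_width'])
for n in('side','top'):
    c=camera(n);cv2.imwrite(f'pics/{n}0.png',c['image'][:,:,::-1]);print(n,c['intrinsics'],c['eye'],c['attitude'])
E
ls
```

```text
0.0 [0.17068694 0.46929036 0.23041177] [ 1.73527428e-01  9.84828476e-01 -1.03601677e-03 -1.74280995e-04] 0.08546151837899632
side [[421.6583014    0.         322.19351125]
 [  0.         421.6583014  198.01301261]
 [  0.           0.           1.        ]] [ 0.77410188 -0.47953504  0.9671721 ] [ 0.92642975  0.24451592 -0.0692595  -0.2777463 ]
top [[514.40328512   0.         319.47705823]
 [  0.         514.40328512 193.0664178 ]
 [  0.           0.           1.        ]] [0.33140577 0.04904687 1.25689267] [ 0.71118845 -0.69813606  0.06578848 -0.04988896]
pics
```

View pics/side0.png

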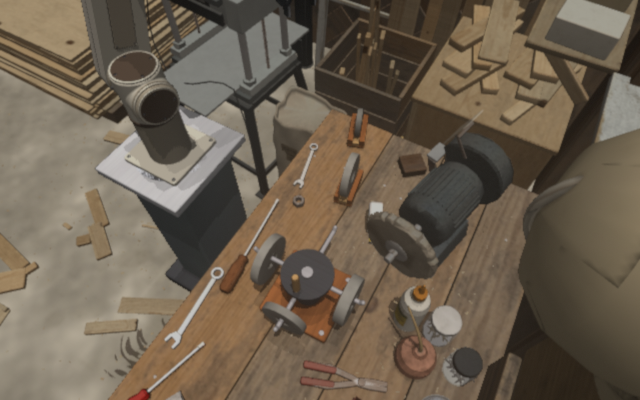

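View pics/top0.png

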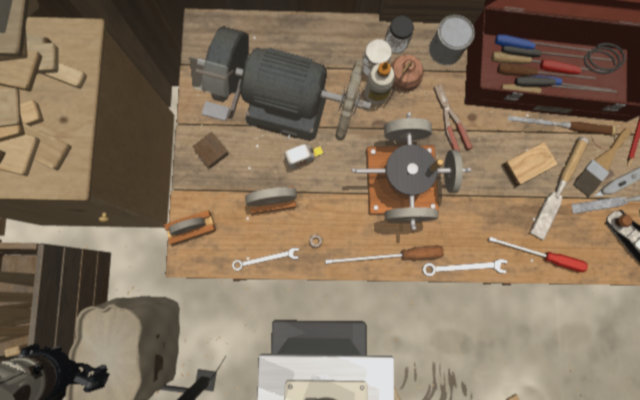

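The top view shows the rack disc at about (412,170). Its empty hook points left (+y) at (360,170) and the peg is at about (437,165). The big wheel is at (271,197) and the small one at (190,226). I'll look at enlarged crops next.

```bash
python3 - <<'E'
import cv2,numpy as np
t=cv2.imread('pics/top0.png');s=cv2.imread('pics/side0.png')
a=cv2.resize(t[110:235,340:480],None,fx=4,fy=4,interpolation=cv2.INTER_CUBIC)
b=cv2.resize(t[170:250,160:310],None,fx=4,fy=4,interpolation=cv2.INTER_CUBIC)
cv2.imwrite('pics/c1.png',a)
c=cv2.resize(s[105:345,240:400],None,fx=2.5,fy=2.5,interpolation=cv2.INTER_CUBIC)
cv2.imwrite('pics/c2.png',np.hstack([c,cv2.copyMakeBorder(cv2.resize(b,(400,213)),0,387,0,0,cv2.BORDER_CONSTANT)]))
E
cat > h.py <<'E'
import numpy as np,cv2
from scipy.spatial.transform import Rotation as R
from workcell import bot,camera
class Cam:
    def __init__(s,n):
        c=camera(n);s.im=c['image'];s.K=np.array(c['intrinsics']);s.e=np.array(c['eye']);s.R=R.from_quat(c['attitude']).as_matrix()
        s.hsv=cv2.cvtColor(s.im,cv2.COLOR_RGB2HSV)
    def ray(s,p):
        d=s.R@np.linalg.solve(s.K,[p[0],p[1],1.]);return d/np.linalg.norm(d)
    def plane(s,p,z):
        d=s.ray(p);return s.e+d*(z-s.e[2])/d[2]
    def proj(s,P):
        q=s.K@(s.R.T@(np.array(P)-s.e));return q[:2]/q[2]
def tri(c1,p1,c2,p2):
    d1,d2=c1.ray(p1),c2.ray(p2);t=np.linalg.lstsq(np.c_[d1,-d2],c2.e-c1.e,rcond=None)[0]
    a,b=c1.e+t[0]*d1,c2.e+t[1]*d2;return (a+b)/2,np.linalg.norm(a-b)
E
```

```text
(no output)
```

View pics/c1.png

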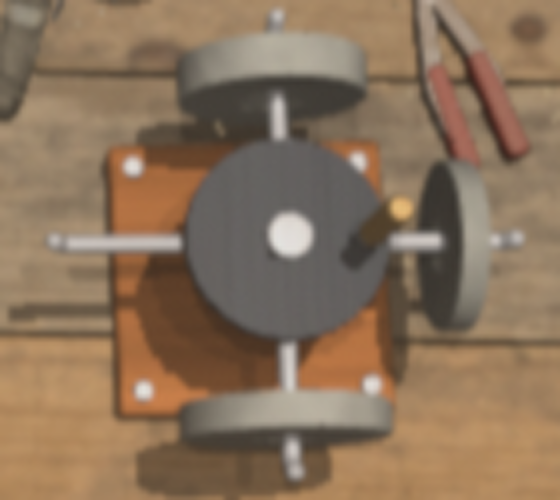

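View pics/c2.png

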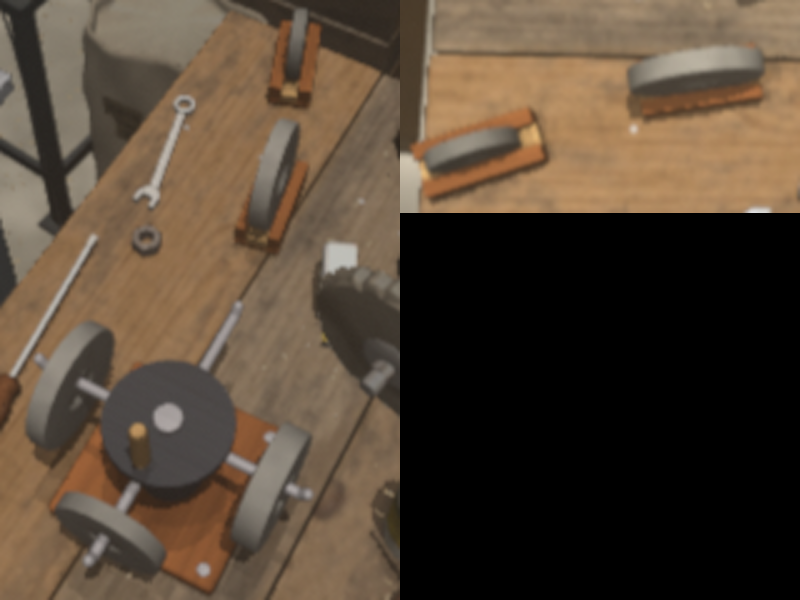

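The crops show the disc centre at top px (412,170) and the empty hook bar running left from the rim to px (352,170). The peg top is at px (440,162), and the board is rotated only slightly. Next I'll get the numbers.

Run:
```python
from h import *
T=Cam('top');S=Cam('side')
np.set_printoptions(precision=4,suppress=True)
f1=lambda x,y:((x+.5)/4-.5+340,(y+.5)/4-.5+110)
f2=lambda x,y:((x+.5)/2.5-.5+240,(y+.5)/2.5-.5+105)
print('nadir',T.proj([T.e[0],T.e[1],0]))
# disc by dark mask
for C,roi in((T,(380,140,445,200)),(S,(275,240,340,300))):
    x0,y0,x1,y1=roi;m=((C.hsv[y0:y1,x0:x1,2]<120)&(C.hsv[y0:y1,x0:x1,1]<60)).astype(np.uint8)
    cs,_=cv2.findContours(m,cv2.RETR_EXTERNAL,cv2.CHAIN_APPROX_NONE);c=max(cs,key=cv2.contourArea)
    e=cv2.fitEllipse(cv2.convexHull(c));p=(e[0][0]+x0,e[0][1]+y0);print('disc',p,e[1],C.plane(p,.13))
C0=[T.plane(f1(*p),.018) for p in((108,148),(380,145),(395,410),(118,415))];print('corners',*C0,'mean',np.mean(C0,0))
print('peg',T.plane(f1(400,208),.205),S.plane(f2(138,430),.205),tri(T,f1(400,208),S,f2(138,430)))
print('bar',T.plane(f1(185,243),.12),T.plane(f1(60,242),.12),'barside',S.plane(f2(205,365),.12),S.plane(f2(237,312),.12))
print('wheel cradle side', [S.plane(f2(*p),.032) for p in((237,238),(280,247),(308,163))])
a=cv2.resize(cv2.cvtColor(T.im,4)[180:220,235:305],None,fx=8,fy=8,interpolation=cv2.INTER_CUBIC)
b=cv2.resize(cv2.cvtColor(S.im,4)[145:210,325:375],None,fx=8,fy=8,interpolation=cv2.INTER_CUBIC)
o=np.zeros((520,800,3),np.uint8);o[:520,:400]=b;a=cv2.resize(a,(400,229));o[:229,400:]=a
cv2.imwrite('pics/c3.png',o)
```

```text
nadir [307.0038 277.979 ]
disc (410.2879047393799, 167.79996490478516) (49.829891204833984, 58.31693649291992) [ 0.5797 -0.1781  0.13  ]
disc (307.26338958740234, 271.3239459991455) (55.77619934082031, 66.79045104980469) [ 0.5738 -0.1767  0.13  ]
corners [ 0.6558 -0.0924  0.018 ] [ 0.6615 -0.2623  0.018 ] [ 0.4952 -0.2682  0.018 ] [ 0.4889 -0.0988  0.018 ] mean [ 0.5754 -0.1804  0.018 ]
peg [ 0.5778 -0.2252  0.205 ] [ 0.5767 -0.2251  0.205 ] (array([ 0.5773, -0.2252,  0.206 ]), np.float64(0.0007514248560779362))
bar [ 0.5747 -0.1245  0.12  ] [ 0.5737 -0.0536  0.12  ] barside [ 0.5743 -0.1148  0.12  ] [ 0.5734 -0.0536  0.12  ]
wheel cradle side [array([0.5099, 0.0691, 0.032 ]), array([0.5546, 0.0816, 0.032 ]), array([0.5309, 0.1955, 0.032 ])]
```

View pics/c3.png

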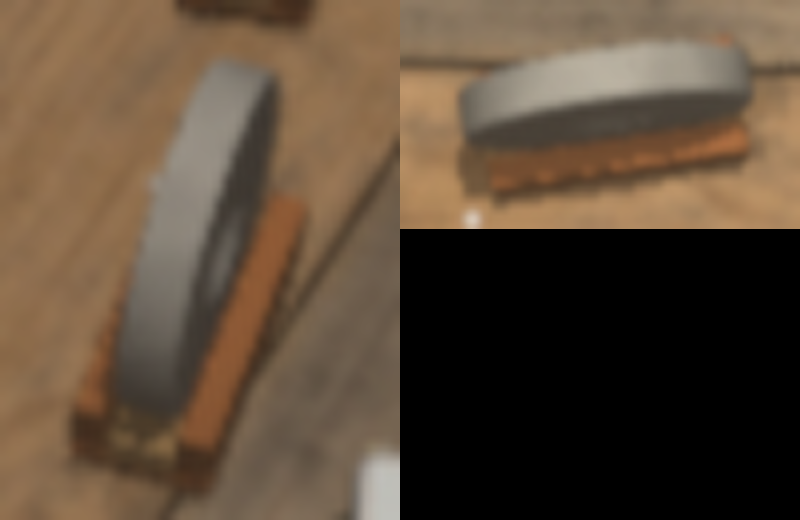

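The zoomed crop shows the big wheel's rim band in the top view running between ends at crop px (464,112) and (748,77). In the side view, the right rail's top face runs from (270..303,200) to (180..215,445).

Run:
```python
from h import *
T=Cam('top');S=Cam('side')
np.set_printoptions(precision=4,suppress=True)
ft=lambda x,y:((x-400+.5)/5.714-.5+235,(y+.5)/5.714-.5+180)
fs=lambda x,y:((x+.5)/8-.5+325,(y+.5)/8-.5+145)
P=lambda l,a,b:print(l,a,b,'mid',(a+b)/2,'yaw of normal',np.degrees(np.arctan2(*(b-a)[[1,0]]))-90)
P('ends top',T.plane(ft(748,77),.068),T.plane(ft(464,112),.068))
P('rail outer',S.plane(fs(217,447),.032),S.plane(fs(305,203),.032))
P('rail inner',S.plane(fs(180,440),.032),S.plane(fs(270,195),.032))
P('railfront top view',T.plane(ft(748,125),.032),T.plane(ft(490,160),.032))
P('railfront bottom',T.plane(ft(748,158),.0),T.plane(ft(497,192),.0))
# wheel top: apex of band
P('apex top view',T.plane(ft(606,100),.128),T.plane(ft(606,52),.128))
P('apex side',S.plane(fs(214,62),.128),S.plane(fs(272,78),.128))
print(bot.get_obs()['clock'])
```

```text
ends top [0.527 0.08  0.068] [0.5102 0.1954 0.068 ] mid [0.5186 0.1377 0.068 ] yaw of normal 8.303946522076757
rail outer [0.5502 0.0902 0.032 ] [0.5305 0.1951 0.032 ] mid [0.5403 0.1426 0.032 ] yaw of normal 10.626759778988017
rail inner [0.5382 0.0865 0.032 ] [0.5183 0.1922 0.032 ] mid [0.5283 0.1394 0.032 ] yaw of normal 10.670510653172911
railfront top view [0.5125 0.0804 0.032 ] [0.4955 0.1881 0.032 ] mid [0.504  0.1343 0.032 ] yaw of normal 8.970855479421672
railfront bottom [0.5028 0.0809 0.    ] [0.486  0.1882 0.    ] mid [0.4944 0.1346 0.    ] yaw of normal 8.92978410422684
apex top view [0.507  0.1333 0.128 ] [0.5259 0.1339 0.128 ] mid [0.5164 0.1336 0.128 ] yaw of normal -88.16696124059206
apex side [0.5049 0.162  0.128 ] [0.5241 0.1654 0.128 ] mid [0.5145 0.1637 0.128 ] yaw of normal -80.03156378026424
0.3
```

```bash
cat >> h.py <<'E'
def plan(*wps):
    """wps: (x,y,z[m],azimuth of tool y[deg]) -> per-call end dx,dy,dz,twist"""
    o=bot.get_obs();p=np.array(o['eef_pos']);M=R.from_quat(o['tool_rot']).as_matrix();az=np.degrees(np.arctan2(M[1,1],M[0,1]))
    print('now',round(o['clock'],2),p.round(4),'az',round(az,1),'w',round(o['grip_width'],4),'g',np.round(o['grasp_force'],1),'F',np.round(o['ft_force'],1))
    for w in wps:
        a=np.radians(az);y=np.array([np.cos(a),np.sin(a),0]);x=np.array([-y[1]*-1*-1,y[0],0]) if 0 else np.cross(y,[0,0,-1.])
        d=(np.array(w[:3])-p)*1e3
        print('dx %.1f dy %.1f dz %.1f tw %.1f'%(d@x,d@y,-d[2],az-w[3]));p=np.array(w[:3]);az=w[3]
E
python3 - <<'E'
from h import *
plan((.272,.296,.25,52),(.374,.122,.25,35),(.476,-.052,.25,18),(.577,-.225,.25,2),(.577,-.225,.171,2))
E
```

```text
now 0.3 [0.1708 0.4697 0.231 ] az 70.0 w 0.0855 g 0.0 F [-0.4  0.1 -0.5]
dx -154.5 dy -128.7 dz -19.0 tw 18.0
dx -187.5 dy -74.3 dz -0.0 tw 17.0
dx -201.0 dy -16.2 dz -0.0 tw 17.0
dx -195.7 dy 42.6 dz -0.0 tw 16.0
dx 0.0 dy 0.0 dz 79.0 tw 0.0
```

Request:
carry_out([
  {"dx": -31,"dy": -26,"dz": -6,"twist": 4,"fingers": -1},
  {"dx": -62,"dy": -52,"dz": -12,"twist": 8,"fingers": -1},
  {"dx": -93,"dy": -77,"dz": -19,"twist": 12,"fingers": -1},
  {"dx": -124,"dy": -103,"dz": -19,"twist": 15,"fingers": -1},
  {"dx": -154,"dy": -129,"dz": -19,"twist": 18,"fingers": -1},
])

```text
clock: 0.72
eef_pos: [0.2722, 0.2947, 0.2508]
tool_rot: [0.326, 0.945, 0.001, 0.0]
ft_force: [0.8, -0.9, 0.1]
grip_width: 0.0852
grasp_force: 0.0
```

Request:
carry_out([
  {"dx": -38,"dy": -15,"dz": 0,"twist": 4,"fingers": -1},
  {"dx": -75,"dy": -30,"dz": 0,"twist": 7,"fingers": -1},
  {"dx": -112,"dy": -45,"dz": 0,"twist": 11,"fingers": -1},
  {"dx": -150,"dy": -60,"dz": 0,"twist": 14,"fingers": -1},
  {"dx": -188,"dy": -74,"dz": 0,"twist": 17,"fingers": -1},
])

```text
clock: 1.13
eef_pos: [0.3746, 0.1201, 0.2506]
tool_rot: [0.463, 0.887, 0.0, 0.0]
ft_force: [1.0, -0.4, -0.2]
grip_width: 0.0854
grasp_force: 0.0
```

Request:
carry_out([
  {"dx": -40,"dy": -3,"dz": 0,"twist": 4,"fingers": -1},
  {"dx": -80,"dy": -6,"dz": 0,"twist": 7,"fingers": -1},
  {"dx": -121,"dy": -10,"dz": 0,"twist": 11,"fingers": -1},
  {"dx": -161,"dy": -13,"dz": 0,"twist": 14,"fingers": -1},
  {"dx": -201,"dy": -16,"dz": 0,"twist": 17,"fingers": -1},
])

```text
clock: 1.55
eef_pos: [0.477, -0.0539, 0.2504]
tool_rot: [0.589, 0.808, 0.0, 0.0]
ft_force: [0.0, 1.0, -0.1]
grip_width: 0.0856
grasp_force: 0.0
```

Request:
carry_out([
  {"dx": -40,"dy": 9,"dz": 0,"twist": 4,"fingers": -1},
  {"dx": -80,"dy": 18,"dz": 0,"twist": 7,"fingers": -1},
  {"dx": -120,"dy": 27,"dz": 0,"twist": 11,"fingers": -1},
  {"dx": -160,"dy": 36,"dz": 0,"twist": 14,"fingers": -1},
  {"dx": -196,"dy": 43,"dz": 0,"twist": 16,"fingers": -1},
])

```text
clock: 1.97
eef_pos: [0.5787, -0.2273, 0.2499]
tool_rot: [0.696, 0.718, 0.0, 0.0]
ft_force: [0.3, -0.3, 0.3]
grip_width: 0.0856
grasp_force: 0.0
```

Run:
```python
from h import *
plan((.577,-.225,.171,2))
```

```text
now 1.97 [ 0.5787 -0.2273  0.2499] az 1.8 w 0.0856 g 0.0 F [ 0.3 -0.3  0.3]
dx 2.3 dy -1.6 dz 78.9 tw -0.2
```

Request:
carry_out([
  {"dx": 2,"dy": -1,"dz": 26,"fingers": -1},
  {"dx": 2,"dy": -1,"dz": 52,"fingers": -1},
  {"dx": 2,"dy": -1,"dz": 79,"fingers": -1},
  {"dx": 2,"dy": -1,"dz": 79,"fingers": 1},
  {"dx": 2,"dy": -1,"dz": 79,"fingers": 1},
])

```text
$.plan[0]: bad value
```

Request:
carry_out([
  {"fingers": 1},
  {"fingers": 1},
  {"fingers": 1},
  {"fingers": 1},
  {"fingers": 1},
])

```text
$.plan[0]: bad value
```

Run:
```python
from h import *
A=np.array([.5755,-.1798])
w=[]
for t in(-73,-58,-43,-28,-13,2.05):
    t=np.radians(t);w.append((*(A+.0453*np.array([np.cos(t),np.sin(t)])),.171,2))
plan(*w)
```

```text
now 1.97 [ 0.5787 -0.2273  0.2499] az 1.8 w 0.0856 g 0.0 F [ 0.3 -0.3  0.3]
dx 3.8 dy 10.2 dz 78.9 tw -0.2
dx 4.5 dy 10.9 dz -0.0 tw 0.0
dx 7.2 dy 9.4 dz -0.0 tw 0.0
dx 9.4 dy 7.2 dz -0.0 tw 0.0
dx 10.9 dy 4.5 dz -0.0 tw 0.0
dx 11.8 dy 1.5 dz -0.0 tw 0.0
```

All fields are required in every row.

Request:
carry_out([
  {"dx": 2,"dy": -1,"dz": 26,"twist": 0,"fingers": -1},
  {"dx": 2,"dy": -1,"dz": 52,"twist": 0,"fingers": -1},
  {"dx": 2,"dy": -1,"dz": 79,"twist": 0,"fingers": -1},
  {"dx": 2,"dy": -1,"dz": 79,"twist": 0,"fingers": 1},
  {"dx": 2,"dy": -1,"dz": 79,"twist": 0,"fingers": 1},
])

```text
clock: 2.38
eef_pos: [0.5754, -0.2225, 0.1696]
tool_rot: [0.695, 0.719, -0.001, -0.002]
ft_force: [1.1, -0.6, 1.1]
grip_width: 0.0644
grasp_force: 0.0
```

Request:
carry_out([
  {"dx": 0,"dy": 0,"dz": 0,"twist": 0,"fingers": 1},
  {"dx": 0,"dy": 0,"dz": 0,"twist": 0,"fingers": 1},
  {"dx": 0,"dy": 0,"dz": 0,"twist": 0,"fingers": 1},
  {"dx": 0,"dy": 0,"dz": 0,"twist": 0,"fingers": 1},
  {"dx": 0,"dy": 0,"dz": 0,"twist": 0,"fingers": 1},
])

```text
clock: 2.8
eef_pos: [0.5774, -0.2232, 0.1737]
tool_rot: [0.694, 0.72, 0.0, 0.002]
ft_force: [-1.5, 0.8, 5.9]
grip_width: 0.0141
grasp_force: 59.2
```

Run:
```python
from h import *
A=np.array([.5755,-.1798])
w=[]
for t in(-73,-58,-43,-28,-13,2.05):
    t=np.radians(t);w.append((*(A+.0453*np.array([np.cos(t),np.sin(t)])),.171,2))
plan(*w)
```

```text
now 2.8 [ 0.5774 -0.2232  0.1737] az 2.0 w 0.0141 g 59.2 F [-1.5  0.8  5.9]
dx -0.3 dy 11.3 dz 2.7 tw 0.0
dx 4.5 dy 10.9 dz -0.0 tw 0.0
dx 7.2 dy 9.4 dz -0.0 tw 0.0
dx 9.4 dy 7.2 dz -0.0 tw 0.0
dx 10.9 dy 4.5 dz -0.0 tw 0.0
dx 11.8 dy 1.5 dz -0.0 tw 0.0
```

Request:
carry_out([
  {"dx": 0.5,"dy": 7.1,"dz": 0,"twist": 0,"fingers": 1},
  {"dx": 2.2,"dy": 14,"dz": 0,"twist": 0,"fingers": 1},
  {"dx": 5,"dy": 20.6,"dz": 0,"twist": 0,"fingers": 1},
  {"dx": 8.7,"dy": 26.6,"dz": 0,"twist": 0,"fingers": 1},
  {"dx": 13.3,"dy": 32,"dz": 0,"twist": 0,"fingers": 1},
])

```text
clock: 3.22
eef_pos: [0.6082, -0.2095, 0.1737]
tool_rot: [0.695, 0.719, -0.001, 0.001]
ft_force: [-5.1, -0.9, 8.4]
grip_width: 0.0146
grasp_force: 59.6
```

Request:
carry_out([
  {"dx": 5.4,"dy": 4.6,"dz": 0,"twist": 0,"fingers": 1},
  {"dx": 11.4,"dy": 8.3,"dz": 0,"twist": 0,"fingers": 1},
  {"dx": 18,"dy": 11,"dz": 0,"twist": 0,"fingers": 1},
  {"dx": 25,"dy": 12.7,"dz": 0,"twist": 0,"fingers": 1},
  {"dx": 32.1,"dy": 13.2,"dz": 0,"twist": 0,"fingers": 1},
])

```text
clock: 3.63
eef_pos: [0.6208, -0.1778, 0.1737]
tool_rot: [0.695, 0.719, -0.001, 0.002]
ft_force: [-2.3, -5.0, 6.1]
grip_width: 0.014
grasp_force: 59.4
```

Request:
carry_out([
  {"dx": 0,"dy": 0,"dz": 0,"twist": 0,"fingers": 1},
  {"dx": 0,"dy": 0,"dz": 0,"twist": 0,"fingers": 1},
  {"dx": 0,"dy": 0,"dz": 0,"twist": 0,"fingers": 1},
  {"dx": 0,"dy": 0,"dz": 0,"twist": 0,"fingers": 1},
  {"dx": 0,"dy": 0,"dz": 0,"twist": 0,"fingers": 1},
])

```text
clock: 4.05
eef_pos: [0.6206, -0.1749, 0.1737]
tool_rot: [0.694, 0.72, 0.001, 0.0]
ft_force: [-3.0, 2.8, 7.6]
grip_width: 0.014
grasp_force: 59.5
```

Run:
```python
from h import *
plan()
T=Cam('top');S=Cam('side')
a=cv2.resize(cv2.cvtColor(T.im,4)[110:260,340:480],None,fx=4,fy=4,interpolation=cv2.INTER_CUBIC)
cv2.imwrite('pics/d1.png',a)
```

```text
now 4.05 [ 0.6206 -0.1749  0.1737] az 2.1 w 0.014 g 59.5 F [-3.   2.8  7.6]
```

View pics/d1.png

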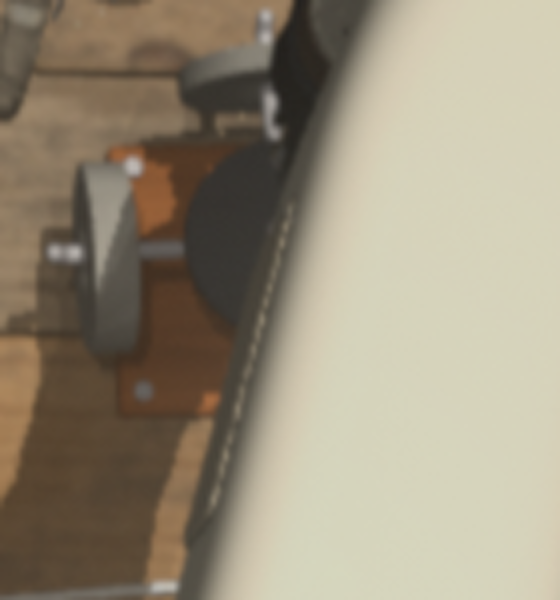

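The rack has turned about 90°: the wheel that was in front is now off to the side, with the arm covering the front. I'll release, lift, and move towards the big wheel so I can see the hook.

Request:
carry_out([
  {"dx": 0,"dy": 0,"dz": 0,"twist": 0,"fingers": -1},
  {"dx": 0,"dy": 0,"dz": 0,"twist": 0,"fingers": -1},
  {"dx": 0,"dy": 0,"dz": 0,"twist": 0,"fingers": -1},
  {"dx": 0,"dy": 0,"dz": -30,"twist": 0,"fingers": -1},
  {"dx": 0,"dy": 0,"dz": -70,"twist": 0,"fingers": -1},
])

```text
clock: 4.57
eef_pos: [0.6178, -0.1754, 0.2368]
tool_rot: [0.695, 0.719, -0.003, -0.005]
ft_force: [1.9, 0.1, 1.1]
grip_width: 0.0739
grasp_force: 0.0
```

Run:
```python
from h import *
plan((.518,-.020,.26,6),(.518,.138,.24,9),(.518,.138,.096,9))
```

```text
now 4.57 [ 0.6178 -0.1754  0.2368] az 2.0 w 0.0739 g 0.0 F [1.9 0.1 1.1]
dx 158.8 dy -94.3 dz -23.2 tw -4.0
dx 157.1 dy 16.5 dz 20.0 tw -3.0
dx 0.0 dy 0.0 dz 144.0 tw 0.0
```

Request:
carry_out([
  {"dx": 30,"dy": -18,"dz": -12,"twist": -1,"fingers": -1},
  {"dx": 62,"dy": -37,"dz": -23,"twist": -2,"fingers": -1},
  {"dx": 95,"dy": -56,"dz": -23,"twist": -3,"fingers": -1},
  {"dx": 127,"dy": -75,"dz": -23,"twist": -4,"fingers": -1},
  {"dx": 159,"dy": -94,"dz": -23,"twist": -4,"fingers": -1},
])

```text
clock: 4.98
eef_pos: [0.5201, -0.0194, 0.2645]
tool_rot: [0.669, 0.743, 0.0, 0.0]
ft_force: [1.1, 0.4, 0.9]
grip_width: 0.0856
grasp_force: 0.0
```

Request:
carry_out([
  {"dx": 32,"dy": 3,"dz": 4,"twist": -1,"fingers": -1},
  {"dx": 63,"dy": 7,"dz": 8,"twist": -2,"fingers": -1},
  {"dx": 95,"dy": 10,"dz": 12,"twist": -3,"fingers": -1},
  {"dx": 126,"dy": 13,"dz": 16,"twist": -3,"fingers": -1},
  {"dx": 157,"dy": 16,"dz": 20,"twist": -3,"fingers": -1},
])

```text
clock: 5.4
eef_pos: [0.5203, 0.1389, 0.2442]
tool_rot: [0.649, 0.76, 0.0, 0.0]
ft_force: [-1.0, 0.1, 0.6]
grip_width: 0.0854
grasp_force: 0.0
```

Run:
```python
from h import *
plan((.518,.138,.096,9))
T=Cam('top');S=Cam('side')
a=cv2.resize(cv2.cvtColor(T.im,4)[120:245,340:480],None,fx=4,fy=4,interpolation=cv2.INTER_CUBIC)
b=cv2.resize(cv2.cvtColor(S.im,4)[200:345,240:390],None,fx=4,fy=4,interpolation=cv2.INTER_CUBIC)
cv2.imwrite('pics/e1.png',a);cv2.imwrite('pics/e2.png',b)
```

```text
now 5.4 [0.5203 0.1389 0.2442] az 9.0 w 0.0854 g 0.0 F [-1.   0.1  0.6]
dx -0.5 dy -2.4 dz 148.2 tw 0.0
```

View pics/e1.png

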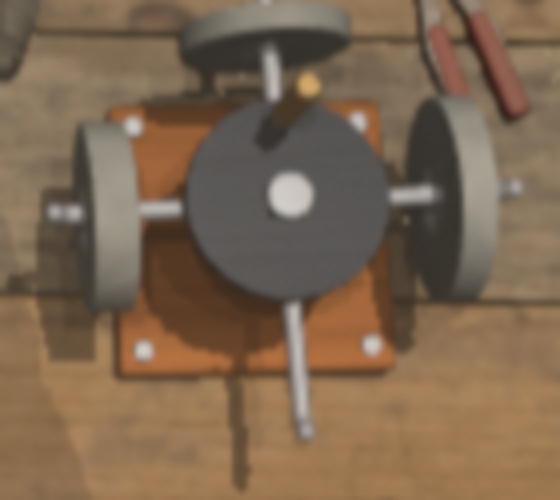

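View pics/e2.png

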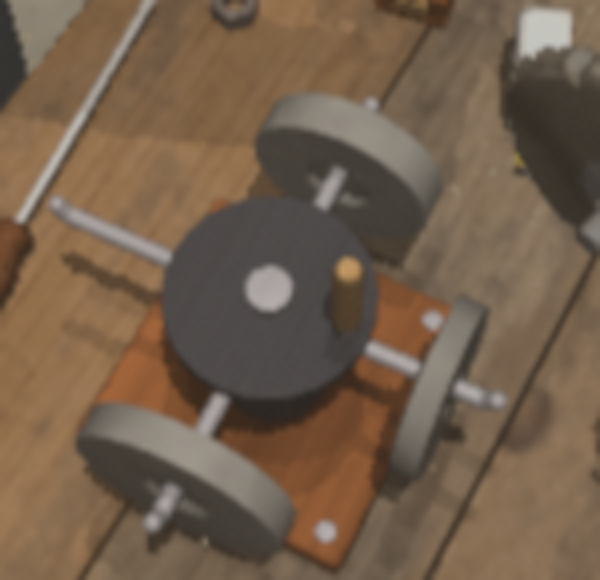

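The top crop shows the front bar from (292,303) to the tip at (304,432) and the peg top at (309,85). The side hooks' tips are at (52,212) and (515,187). The side crop shows the bar from (170,258) to (60,205) and the peg top at (348,268).

Run:
```python
from h import *
np.set_printoptions(precision=4,suppress=True)
T=Cam('top');S=Cam('side')
ft=lambda x,y:((x+.5)/4-.5+340,(y+.5)/4-.5+120)
fs=lambda x,y:((x+.5)/4-.5+240,(y+.5)/4-.5+200)
ang=lambda d:np.degrees(np.arctan2(d[1],d[0]))%360
a,b=T.plane(ft(292,303),.118),T.plane(ft(303,425),.12);print('bar top',a,b,ang(b-a))
a,b=S.plane(fs(170,258),.12),S.plane(fs(68,209),.12);print('bar side',a,b,ang(b-a))
a,b=T.plane(ft(515,187),.124),T.plane(ft(52,212),.124);print('cross',a,b,(a+b)/2,ang(b-a)+90)
a,b=S.plane(fs(490,401),.12),S.plane(fs(60,205),.12);print('bar through side',a,b,(a+b)/2,ang(b-a))
a,b=T.plane(ft(267,5),.124),T.plane(ft(304,430),.124);print('bar through top',(a+b)/2,ang(b-a))
p,e=tri(T,ft(309,85),S,fs(348,268));print('peg',p,e,'ang from axis',ang(p-[.5755,-.1798,0])+180)
# base edges by line fit in top: corner screw points at z .018
q=[T.plane(ft(*c),.02) for c in((134,126),(358,122),(373,345),(144,350))];print('screws',np.mean(q,0),[ang(q[1]-q[2]),ang(q[0]-q[3]),ang(q[3]-q[2])-90,ang(q[0]-q[1])-90])
print(bot.get_obs()['clock'])
```

```text
bar top [ 0.5189 -0.185   0.118 ] [ 0.4499 -0.1899  0.12  ] 184.01255516969653
bar side [ 0.5153 -0.1856  0.12  ] [ 0.4505 -0.1886  0.12  ] 182.68636073769582
cross [ 0.5872 -0.3117  0.124 ] [ 0.5671 -0.0488  0.124 ] [ 0.5771 -0.1802  0.124 ] 184.37592643486397
bar through side [ 0.7027 -0.1715  0.12  ] [ 0.4452 -0.1888  0.12  ] [ 0.574  -0.1802  0.12  ] 183.8331696433984
bar through top [ 0.5688 -0.1806  0.124 ] 184.19245380832848
peg [ 0.6206 -0.1774  0.2078] 0.0009912213246324924 ang from axis 183.03714045303764
screws [ 0.5771 -0.1813  0.02  ] [np.float64(2.719496262430573), np.float64(2.4696396380668406), np.float64(2.394551055420763), np.float64(2.3389819194933352)]
5.6
```

Request:
carry_out([
  {"dx": -0.5,"dy": -1.5,"dz": 35,"twist": 0,"fingers": -1},
  {"dx": -0.5,"dy": -1.5,"dz": 70,"twist": 0,"fingers": -1},
  {"dx": -0.5,"dy": -1.5,"dz": 105,"twist": 0,"fingers": -1},
  {"dx": -0.5,"dy": -1.5,"dz": 130,"twist": 0,"fingers": -1},
  {"dx": -0.5,"dy": -1.5,"dz": 148,"twist": 0,"fingers": -1},
])

```text
clock: 6.02
eef_pos: [0.5175, 0.1345, 0.0936]
tool_rot: [0.65, 0.76, -0.002, -0.001]
ft_force: [-0.1, -0.3, -0.5]
grip_width: 0.0856
grasp_force: 0.0
```

Request:
carry_out([
  {"dx": 0,"dy": 0,"dz": 0,"twist": 0,"fingers": -0.5},
  {"dx": 0,"dy": 0,"dz": 0,"twist": 0,"fingers": -0.3},
  {"dx": 0,"dy": 0,"dz": 0,"twist": 0,"fingers": -0.1},
  {"dx": 0,"dy": 0,"dz": 0,"twist": 0,"fingers": 0.1},
  {"dx": 0,"dy": 0,"dz": 0,"twist": 0,"fingers": 0.1},
])

```text
clock: 6.43
eef_pos: [0.5204, 0.1368, 0.0982]
tool_rot: [0.65, 0.76, 0.001, 0.001]
ft_force: [0.3, -0.0, 0.3]
grip_width: 0.0384
grasp_force: 0.0
```

Request:
carry_out([
  {"dx": 0,"dy": -1.5,"dz": 3,"twist": 0,"fingers": 0.3},
  {"dx": 0,"dy": -1.5,"dz": 3,"twist": 0,"fingers": 0.4},
  {"dx": 0,"dy": -1.5,"dz": 3,"twist": 0,"fingers": 0.5},
  {"dx": 0,"dy": -1.5,"dz": 3,"twist": 0,"fingers": 0.7},
  {"dx": 0,"dy": -1.5,"dz": 3,"twist": 0,"fingers": 1},
])

```text
clock: 6.85
eef_pos: [0.5172, 0.1366, 0.0936]
tool_rot: [0.649, 0.761, -0.0, -0.0]
ft_force: [-2.0, 0.5, 2.9]
grip_width: 0.0195
grasp_force: 59.4
```

Request:
carry_out([
  {"dx": 0,"dy": 0,"dz": 0,"twist": 0,"fingers": 1},
  {"dx": 0,"dy": 0,"dz": 0,"twist": 0,"fingers": 1},
  {"dx": 0,"dy": 0,"dz": 0,"twist": 0,"fingers": 1},
  {"dx": 0,"dy": 0,"dz": -10,"twist": 0,"fingers": 1},
  {"dx": 0,"dy": 0,"dz": -25,"twist": 0,"fingers": 1},
])

```text
clock: 7.27
eef_pos: [0.516, 0.136, 0.1165]
tool_rot: [0.649, 0.76, -0.002, -0.001]
ft_force: [0.1, -0.1, -3.5]
grip_width: 0.0189
grasp_force: 58.9
```

Run:
```python
from h import *
plan((.48,.09,.24,9),(.37,-.09,.24,6),(.385,-.192,.2,4),(.385,-.192,.149,4))
```

```text
now 7.27 [0.516  0.136  0.1165] az 9.0 w 0.0189 g 58.9 F [ 0.1 -0.1 -3.5]
dx -39.8 dy -42.8 dz -123.5 tw 0.0
dx -160.6 dy -136.8 dz -0.0 tw 3.0
dx -103.0 dy 4.3 dz 40.0 tw 2.0
dx 0.0 dy 0.0 dz 51.0 tw 0.0
```

Request:
carry_out([
  {"dx": 0,"dy": 0,"dz": -30,"twist": 0,"fingers": 1},
  {"dx": 0,"dy": 0,"dz": -60,"twist": 0,"fingers": 1},
  {"dx": -10,"dy": -10,"dz": -90,"twist": 0,"fingers": 1},
  {"dx": -22,"dy": -25,"dz": -115,"twist": 0,"fingers": 1},
  {"dx": -40,"dy": -43,"dz": -123,"twist": 0,"fingers": 1},
])

```text
clock: 7.68
eef_pos: [0.4834, 0.091, 0.2453]
tool_rot: [0.649, 0.761, 0.003, 0.002]
ft_force: [1.0, -0.6, -3.1]
grip_width: 0.0194
grasp_force: 59.5
```

Request:
carry_out([
  {"dx": -25,"dy": -22,"dz": 0,"twist": 1,"fingers": 1},
  {"dx": -53,"dy": -45,"dz": 0,"twist": 2,"fingers": 1},
  {"dx": -80,"dy": -68,"dz": 0,"twist": 3,"fingers": 1},
  {"dx": -106,"dy": -91,"dz": 0,"twist": 3,"fingers": 1},
  {"dx": -130,"dy": -110,"dz": 0,"twist": 3,"fingers": 1},
])

```text
clock: 8.1
eef_pos: [0.3911, -0.0567, 0.241]
tool_rot: [0.669, 0.743, -0.001, -0.0]
ft_force: [0.7, -0.1, -3.7]
grip_width: 0.0193
grasp_force: 59.4
```

Request:
carry_out([
  {"dx": -20,"dy": -10,"dz": 0,"twist": 1,"fingers": 1},
  {"dx": -40,"dy": -18,"dz": 0,"twist": 2,"fingers": 1},
  {"dx": -60,"dy": -20,"dz": 0,"twist": 2,"fingers": 1},
  {"dx": -85,"dy": -20,"dz": 0,"twist": 2,"fingers": 1},
  {"dx": -110,"dy": -20,"dz": 0,"twist": 2,"fingers": 1},
])

```text
clock: 8.52
eef_pos: [0.3841, -0.168, 0.2413]
tool_rot: [0.682, 0.731, -0.0, -0.0]
ft_force: [0.7, 0.0, -4.1]
grip_width: 0.019
grasp_force: 59.4
```

Run:
```python
from h import *
plan((.387,-.194,.2,4),(.387,-.194,.1436,4))
```

```text
now 8.52 [ 0.3841 -0.168   0.2413] az 4.0 w 0.019 g 59.4 F [ 0.7  0.  -4.1]
dx -26.2 dy 1.1 dz 41.3 tw 0.0
dx 0.0 dy 0.0 dz 56.4 tw 0.0
```

Request:
carry_out([
  {"dx": -8,"dy": 0,"dz": 20,"twist": 0,"fingers": 1},
  {"dx": -16,"dy": 1,"dz": 40,"twist": 0,"fingers": 1},
  {"dx": -22,"dy": 1,"dz": 60,"twist": 0,"fingers": 1},
  {"dx": -26,"dy": 1,"dz": 80,"twist": 0,"fingers": 1},
  {"dx": -26,"dy": 1,"dz": 97,"twist": 0,"fingers": 1},
])

```text
clock: 8.93
eef_pos: [0.3869, -0.1935, 0.1427]
tool_rot: [0.682, 0.731, -0.0, -0.0]
ft_force: [0.4, 0.3, -4.7]
grip_width: 0.0194
grasp_force: 59.3
```

Request:
carry_out([
  {"dx": 0,"dy": 0,"dz": 0,"twist": 0,"fingers": 1},
  {"dx": 0,"dy": 0,"dz": 0,"twist": 0,"fingers": 1},
  {"dx": 0,"dy": 0,"dz": 0,"twist": 0,"fingers": 1},
  {"dx": 0,"dy": 0,"dz": 0,"twist": 0,"fingers": 1},
  {"dx": 0,"dy": 0,"dz": 0,"twist": 0,"fingers": 1},
])

```text
clock: 9.35
eef_pos: [0.3884, -0.1931, 0.1456]
tool_rot: [0.682, 0.732, 0.0, 0.001]
ft_force: [0.2, 0.4, -2.9]
grip_width: 0.0193
grasp_force: 59.7
```

Run:
```python
from h import *
plan((.4767,-.1875,.1436,4))
T=Cam('top');S=Cam('side')
a=cv2.resize(cv2.cvtColor(T.im,4)[140:280,360:460],None,fx=4,fy=4,interpolation=cv2.INTER_CUBIC)
b=cv2.resize(cv2.cvtColor(S.im,4)[195:335,215:315],None,fx=4,fy=4,interpolation=cv2.INTER_CUBIC)
cv2.imwrite('pics/g1.png',np.hstack([a,b]))
```

```text
now 9.35 [ 0.3884 -0.1931  0.1456] az 4.0 w 0.0193 g 59.7 F [ 0.2  0.4 -2.9]
dx -0.6 dy 88.5 dz 2.0 tw 0.0
```

View pics/g1.png

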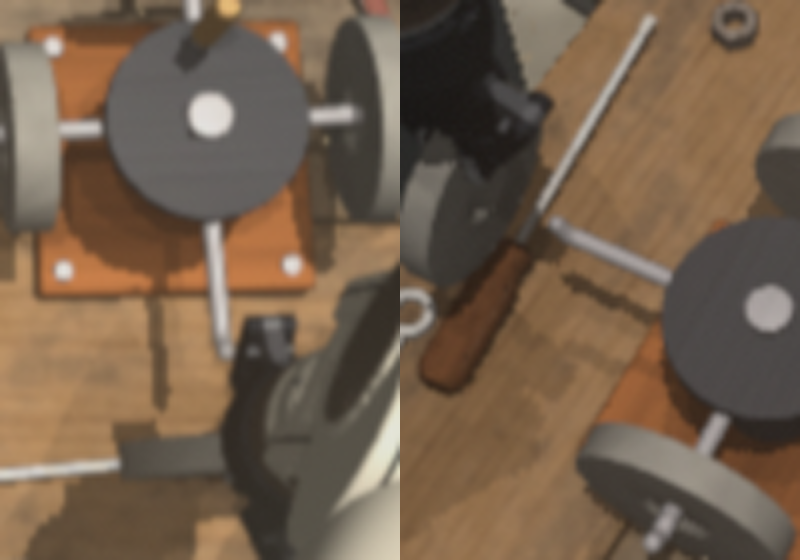

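The wheel hangs upright in front of the hook, and the bar points at its bore: bore at about (480,213) in the right half, tip at (555,222). I'll insert it slowly and watch the force.

Request:
carry_out([
  {"dx": 0,"dy": 9,"dz": 1,"twist": 0,"fingers": 1},
  {"dx": 0,"dy": 18,"dz": 1,"twist": 0,"fingers": 1},
  {"dx": 0,"dy": 27,"dz": 1,"twist": 0,"fingers": 1},
  {"dx": 0,"dy": 36,"dz": 1,"twist": 0,"fingers": 1},
  {"dx": 0,"dy": 45,"dz": 1,"twist": 0,"fingers": 1},
])

```text
clock: 9.87
eef_pos: [0.4337, -0.1895, 0.1432]
tool_rot: [0.682, 0.732, 0.0, 0.0]
ft_force: [0.6, 0.0, -3.3]
grip_width: 0.0193
grasp_force: 59.6
```

Run:
```python
from h import *
plan((.4767,-.1875,.1436,4))
T=Cam('top');S=Cam('side')
p=bot.get_obs()['eef_pos'];f=lambda P:(S.proj(P)+.5-[215,195])*4-.5+[400,0]
print('bore centre px in side crop',f([p[0]+.01,p[1],p[2]-.0256]))
b=cv2.resize(cv2.cvtColor(S.im,4)[195:335,215:315],None,fx=4,fy=4,interpolation=cv2.INTER_CUBIC)
a=cv2.resize(cv2.cvtColor(T.im,4)[140:280,360:460],None,fx=4,fy=4,interpolation=cv2.INTER_CUBIC)
cv2.imwrite('pics/g2.png',np.hstack([a,b]))
```

```text
now 9.87 [ 0.4337 -0.1895  0.1432] az 4.0 w 0.0193 g 59.6 F [ 0.6  0.  -3.3]
dx -1.0 dy 43.0 dz -0.4 tw 0.0
bore centre px in side crop [558.42437825 227.37132898]
```

The projected bore centre lands on the tip with no contact force, so I'll continue.

Request:
carry_out([
  {"dx": 0,"dy": 9,"dz": 0,"twist": 0,"fingers": 1},
  {"dx": 0,"dy": 18,"dz": 0,"twist": 0,"fingers": 1},
  {"dx": 0,"dy": 27,"dz": 0,"twist": 0,"fingers": 1},
  {"dx": 0,"dy": 35,"dz": 0,"twist": 0,"fingers": 1},
  {"dx": 0,"dy": 42,"dz": 0,"twist": 0,"fingers": 1},
])

```text
clock: 10.38
eef_pos: [0.4754, -0.1866, 0.1433]
tool_rot: [0.682, 0.732, 0.0, 0.0]
ft_force: [0.1, -0.5, -3.5]
grip_width: 0.0192
grasp_force: 59.7
```

Request:
carry_out([
  {"dx": 0,"dy": 0,"dz": 3,"twist": 0,"fingers": 1},
  {"dx": 0,"dy": 0,"dz": 6,"twist": 0,"fingers": 1},
  {"dx": 0,"dy": 0,"dz": 9,"twist": 0,"fingers": 1},
  {"dx": 0,"dy": 0,"dz": 12,"twist": 0,"fingers": 1},
  {"dx": 0,"dy": 0,"dz": 14,"twist": 0,"fingers": 1},
])

```text
clock: 10.8
eef_pos: [0.4734, -0.1866, 0.1286]
tool_rot: [0.682, 0.731, -0.0, -0.001]
ft_force: [0.2, -0.3, -3.7]
grip_width: 0.0192
grasp_force: 59.6
```

Request:
carry_out([
  {"dx": 0,"dy": 0,"dz": 0,"twist": 0,"fingers": 1},
  {"dx": 0,"dy": 0,"dz": 0,"twist": 0,"fingers": 1},
  {"dx": 0,"dy": 0,"dz": 0,"twist": 0,"fingers": 1},
  {"dx": 0,"dy": 0,"dz": 0,"twist": 0,"fingers": 1},
  {"dx": 0,"dy": 0,"dz": 0,"twist": 0,"fingers": 1},
])

```text
clock: 11.22
eef_pos: [0.4743, -0.1867, 0.1296]
tool_rot: [0.682, 0.731, 0.0, 0.0]
ft_force: [0.4, 0.1, -3.0]
grip_width: 0.0192
grasp_force: 59.6
```

Request:
carry_out([
  {"dx": 0,"dy": 0,"dz": 1,"twist": 0,"fingers": 1},
  {"dx": 0,"dy": 0,"dz": 2,"twist": 0,"fingers": 1},
  {"dx": 0,"dy": 0,"dz": 3,"twist": 0,"fingers": 1},
  {"dx": 0,"dy": 0,"dz": 3.5,"twist": 0,"fingers": 1},
  {"dx": 0,"dy": 0,"dz": 3.5,"twist": 0,"fingers": 1},
])

```text
clock: 11.63
eef_pos: [0.4743, -0.1867, 0.1265]
tool_rot: [0.682, 0.731, 0.0, 0.0]
ft_force: [-1.4, 0.9, 1.9]
grip_width: 0.0193
grasp_force: 60.5
```

It is in contact and the weight is on the hook. I'll open slightly and lift straight up.

Request:
carry_out([
  {"dx": 0,"dy": 0,"dz": 0,"twist": 0,"fingers": 0.4},
  {"dx": 0,"dy": 0,"dz": 0,"twist": 0,"fingers": 0.3},
  {"dx": 0,"dy": 0,"dz": 0,"twist": 0,"fingers": 0.2},
  {"dx": 0,"dy": 0,"dz": 0,"twist": 0,"fingers": 0.2},
  {"dx": 0,"dy": 0,"dz": 0,"twist": 0,"fingers": 0.2},
])

```text
clock: 12.05
eef_pos: [0.4744, -0.1867, 0.1258]
tool_rot: [0.682, 0.731, 0.0, 0.0]
ft_force: [0.4, 0.6, -0.1]
grip_width: 0.0342
grasp_force: 0.0
```

Request:
carry_out([
  {"dx": 0,"dy": 0,"dz": -5,"twist": 0,"fingers": 0.2},
  {"dx": 0,"dy": 0,"dz": -15,"twist": 0,"fingers": 0.2},
  {"dx": 0,"dy": 0,"dz": -30,"twist": 0,"fingers": 0.2},
  {"dx": 0,"dy": 0,"dz": -50,"twist": 0,"fingers": 0.2},
  {"dx": 0,"dy": 0,"dz": -75,"twist": 0,"fingers": 0.2},
])

```text
clock: 12.47
eef_pos: [0.4734, -0.1864, 0.2013]
tool_rot: [0.682, 0.731, -0.0, -0.001]
ft_force: [0.4, 0.2, 1.0]
grip_width: 0.0341
grasp_force: 0.0
```

Run:
```python
from h import *
plan((.474,-.187,.29,4),(.40,-.01,.29,4),(.34,.15,.29,4))
```

```text
now 12.47 [ 0.4734 -0.1864  0.2013] az 4.0 w 0.0341 g 0.0 F [0.4 0.2 1. ]
dx -0.7 dy 0.5 dz -88.7 tw 0.0
dx 181.7 dy -61.5 dz -0.0 tw 0.0
dx 163.8 dy -48.7 dz -0.0 tw 0.0
```

Request:
carry_out([
  {"dx": 0,"dy": 0,"dz": -30,"twist": 0,"fingers": 0.2},
  {"dx": 0,"dy": 0,"dz": -60,"twist": 0,"fingers": 0.2},
  {"dx": 20,"dy": -7,"dz": -80,"twist": 0,"fingers": 0.2},
  {"dx": 50,"dy": -17,"dz": -88,"twist": 0,"fingers": 0.2},
  {"dx": 85,"dy": -30,"dz": -88,"twist": 0,"fingers": 0.2},
])

```text
clock: 12.88
eef_pos: [0.44, -0.1044, 0.2924]
tool_rot: [0.683, 0.731, 0.002, 0.003]
ft_force: [0.5, 0.3, 0.6]
grip_width: 0.0344
grasp_force: 0.0
```

Request:
carry_out([
  {"dx": 38,"dy": -12,"dz": 0,"twist": 0,"fingers": 0.2},
  {"dx": 76,"dy": -24,"dz": 0,"twist": 0,"fingers": 0.2},
  {"dx": 114,"dy": -35,"dz": 0,"twist": 0,"fingers": 0.2},
  {"dx": 152,"dy": -46,"dz": 0,"twist": 0,"fingers": 0.2},
  {"dx": 190,"dy": -57,"dz": 0,"twist": 0,"fingers": 0.2},
])

```text
clock: 13.3
eef_pos: [0.3673, 0.083, 0.2901]
tool_rot: [0.682, 0.731, 0.001, 0.001]
ft_force: [1.3, 0.5, -0.5]
grip_width: 0.0339
grasp_force: 0.0
```

Request:
carry_out([
  {"dx": 20,"dy": 0,"dz": 0,"twist": 0,"fingers": 0.2},
  {"dx": 40,"dy": 0,"dz": 0,"twist": 0,"fingers": 0.2},
  {"dx": 40,"dy": 0,"dz": 0,"twist": 0,"fingers": 0.2},
  {"dx": 40,"dy": 0,"dz": 0,"twist": 0,"fingers": 0.2},
  {"dx": 40,"dy": 0,"dz": 0,"twist": 0,"fingers": 0.2},
])

```text
clock: 13.72
eef_pos: [0.3655, 0.1211, 0.2894]
tool_rot: [0.682, 0.731, 0.0, 0.0]
ft_force: [-0.5, -0.4, -0.4]
grip_width: 0.0343
grasp_force: 0.0
```

Request:
carry_out([
  {"dx": 0,"dy": 0,"dz": 0,"twist": 0,"fingers": 0.2},
  {"dx": 0,"dy": 0,"dz": 0,"twist": 0,"fingers": 0.2},
  {"dx": 0,"dy": 0,"dz": 0,"twist": 0,"fingers": 0.2},
  {"dx": 0,"dy": 0,"dz": 0,"twist": 0,"fingers": 0.2},
  {"dx": 0,"dy": 0,"dz": 0,"twist": 0,"fingers": 0.2},
])

```text
clock: 14.13
eef_pos: [0.3655, 0.1211, 0.2888]
tool_rot: [0.682, 0.731, -0.0, -0.0]
ft_force: [-0.2, 0.9, 0.5]
grip_width: 0.034
grasp_force: 0.0
```

Request:
carry_out([
  {"dx": 0,"dy": 0,"dz": 0,"twist": 0,"fingers": 0.2},
  {"dx": 0,"dy": 0,"dz": 0,"twist": 0,"fingers": 0.2},
  {"dx": 0,"dy": 0,"dz": 0,"twist": 0,"fingers": 0.2},
  {"dx": 0,"dy": 0,"dz": 0,"twist": 0,"fingers": 0.2},
  {"dx": 0,"dy": 0,"dz": 0,"twist": 0,"fingers": 0.2},
])

```text
clock: 14.55
eef_pos: [0.3654, 0.1215, 0.2888]
tool_rot: [0.682, 0.731, -0.0, 0.0]
ft_force: [0.1, 0.9, 0.6]
grip_width: 0.0344
grasp_force: 0.0
```

Run:
```python
from h import *
plan()
T=Cam('top');S=Cam('side')
a=cv2.resize(cv2.cvtColor(T.im,4)[120:260,340:480],None,fx=2.857,fy=2.857,interpolation=cv2.INTER_CUBIC)
b=cv2.resize(cv2.cvtColor(S.im,4)[195:335,220:360],None,fx=2.857,fy=2.857,interpolation=cv2.INTER_CUBIC)
cv2.imwrite('pics/z.png',np.hstack([a,b]));print(a.shape)
```

```text
now 14.55 [0.3654 0.1215 0.2888] az 4.0 w 0.0344 g 0.0 F [0.1 0.9 0.6]
(400, 400, 3)
```

View pics/z.png

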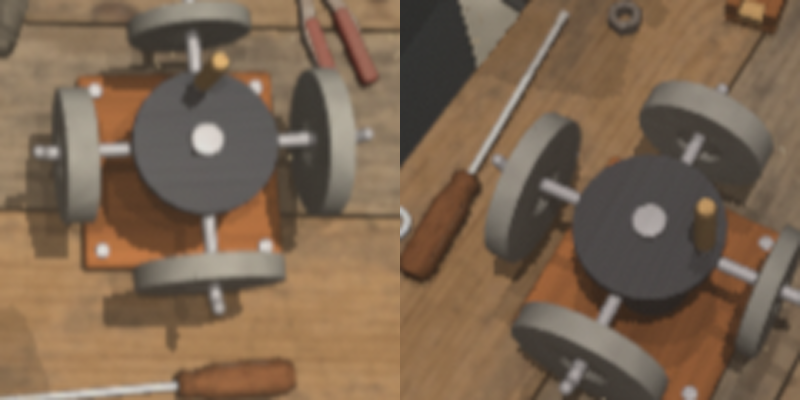

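The wheel hangs on the front hook, with the tip showing past it at (218,308) in the top half. The peg is at (221,62) and the side hooks' tips are at (40,152) and (365,134). I'll check the angle and let the swing settle.

Run:
```python
from h import *
T=Cam('top');S=Cam('side')
f=lambda x,y:((x+.5)/2.857-.5+340,(y+.5)/2.857-.5+120)
g=lambda x,y:((x-400+.5)/2.857-.5+220,(y+.5)/2.857-.5+195)
ang=lambda d:np.degrees(np.arctan2(d[1],d[0]))%360
a,b=T.plane(f(365,134),.124),T.plane(f(40,152),.124);print('cross',ang(b-a)+90)
p,e=tri(T,f(221,62),S,g(706,207));print('peg',p.round(4),e,ang(p-[.5765,-.1805,0])+180)
t=T.plane(f(218,300),.122);print('tip',t,ang(t-[.5765,-.1805,.122]))
q=[T.plane(f(*c),.02) for c in((95,90),(256,87),(265,246),(103,250))];print(ang(q[1]-q[2]),ang(q[0]-q[3]))
```

```text
cross 184.45539322965152
peg [ 0.6205 -0.1778  0.2059] 0.00018836268388318798 183.5235655385149
tip [ 0.45236358 -0.1908428   0.122     ] 184.76276778805513
2.119242562098195 2.7727449272276936
```

Request:
carry_out([
  {"dx": 0,"dy": 0,"dz": 0,"twist": 0,"fingers": 0.2},
  {"dx": 0,"dy": 0,"dz": 0,"twist": 0,"fingers": 0.2},
  {"dx": 0,"dy": 0,"dz": 0,"twist": 0,"fingers": 0.2},
  {"dx": 0,"dy": 0,"dz": 0,"twist": 0,"fingers": 0.2},
  {"dx": 0,"dy": 0,"dz": 0,"twist": 0,"fingers": 0.2},
])

```text
clock: 15.17
eef_pos: [0.3653, 0.1215, 0.2888]
tool_rot: [0.682, 0.731, -0.0, -0.0]
ft_force: [1.0, -0.7, 0.8]
grip_width: 0.034
grasp_force: 0.0
```

Request:
carry_out([
  {"dx": 0,"dy": 0,"dz": 0,"twist": 0,"fingers": 0.2},
  {"dx": 0,"dy": 0,"dz": 0,"twist": 0,"fingers": 0.2},
  {"dx": 0,"dy": 0,"dz": 0,"twist": 0,"fingers": 0.2},
  {"dx": 0,"dy": 0,"dz": 0,"twist": 0,"fingers": 0.2},
  {"dx": 0,"dy": 0,"dz": 0,"twist": 0,"fingers": 0.2},
])

```text
clock: 15.58
eef_pos: [0.3654, 0.1215, 0.2888]
tool_rot: [0.682, 0.731, -0.0, 0.0]
ft_force: [0.3, 0.2, -0.0]
grip_width: 0.0341
grasp_force: 0.0
```

Request:
carry_out([
  {"dx": 0,"dy": 0,"dz": 0,"twist": 0,"fingers": 0.2},
  {"dx": 0,"dy": 0,"dz": 0,"twist": 0,"fingers": 0.2},
  {"dx": 0,"dy": 0,"dz": 0,"twist": 0,"fingers": 0.2},
  {"dx": 0,"dy": 0,"dz": 0,"twist": 0,"fingers": 0.2},
  {"dx": 0,"dy": 0,"dz": 0,"twist": 0,"fingers": 0.2},
])

```text
clock: 16.0
eef_pos: [0.3654, 0.1215, 0.2888]
tool_rot: [0.682, 0.731, -0.0, 0.0]
ft_force: [-0.4, 1.7, -0.8]
grip_width: 0.0342
grasp_force: 0.0
```

Request:
carry_out([
  {"dx": 0,"dy": 0,"dz": 0,"twist": 0,"fingers": 0.2},
  {"dx": 0,"dy": 0,"dz": 0,"twist": 0,"fingers": 0.2},
  {"dx": 0,"dy": 0,"dz": 0,"twist": 0,"fingers": 0.2},
  {"dx": 0,"dy": 0,"dz": 0,"twist": 0,"fingers": 0.2},
  {"dx": 0,"dy": 0,"dz": 0,"twist": 0,"fingers": 0.2},
])

```text
clock: 16.42
eef_pos: [0.3654, 0.1215, 0.2888]
tool_rot: [0.682, 0.731, 0.0, -0.0]
ft_force: [0.6, 0.5, 0.4]
grip_width: 0.034
grasp_force: 0.0
```

```bash
python3 -c "
from workcell import job_done
print(job_done())"
```

```text
the job is handed in; nothing more can be done
None
```

The job is handed in at 16.4 s: the rack's empty hook was turned to the front (about 2° off by camera), the big wheel hangs on it by its bore, and the small wheel was not touched; no verdict came back.

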